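# Set the dose and hold the marked bottle under the filling nozzle

## Task

At the bench filling unit, first turn the dose dial to 4, the thick green mark on its scale. Then turn the bottle turntable by its black centre knob until the open bottle with the red neck ring stands centred under the filling nozzle, and finish while still gripping that knob and holding the turntable still there, ready for the dose. Do not knock the nozzle or tip any bottle, and leave the other things on the bench where they are.

Things in the scene. Friction and masses are not known exactly. Their poses are not given: they have to be found in the camera images.
- dose_dial (a joint): dose dial: black bar-shaped pointer knob on the sloping blue panel of the pump console, left of the turntable. Value in rad = 0.48 x scale reading (0 at the 0 tick, 4.8 at the 10 tick, stops at both ends); grows clockwise seen from above. Reading 4, the thick green tick, is 1.92 rad. Stays where it is left (friction about 0.03 N m).
- dial_grip (a point): on the dial's axis at gripping height. The grip bar is 14 mm thick and 42 mm long, its top 7 mm above this point, a 44 mm disc 23 mm below it, the panel's scale ring 31 mm below it. z axis = the dial's axis, out of the panel (leans 15 degrees from vertical towards the front); the bar lies along the x axis, the white pointer line at its -x end; turns with the dial.
- dial_mark (a point): the thick green tick (reading 4) on the scale ring printed round the dial, 38 mm from the dial's axis, level with the panel
- turntable (a joint): angle of the hand-turned aluminium bottle turntable (236 mm across, deck 44 mm above the bench) about its vertical axis, rad, 0 at the start, grows counter-clockwise seen from above, turns endlessly both ways. Light friction (about 0.06 N m): it stays where it is left, no detents. Six white nests 15 mm deep on a circle of 85 mm radius each hold one bottle.
- centre_knob: round black knob, 44 mm diameter and 34 mm high, on top of the turntable's centre column, rigidly fixed to the turntable; origin at the centre of the knob, on the turntable's axis (about 191 mm above the bench), z up. The column below it is 22 mm thick and ends on the deck.
- nozzle_tip (a point): lower end of the thin steel filling nozzle (6 mm thick), over the nest circle on the robot's side of the turntable, 142 mm above the bench and 10 mm above the bottles' mouths
- nozzle_arm: steel column (16 mm thick, 191 mm high, left of the turntable towards the robot) with a thin boom 172 mm above the bench (its tube reaches to 186 mm) that carries the nozzle, 77 mm at the nearest from the turntable's axis. Fixed to the filling unit; origin on the bench under the turntable's axis.
- bottle_red_mouth (a point): centre of the open mouth (22 mm bore) of the bottle with the red neck ring; bottle 38 mm wide and 88 mm high, 50 to 100 g, amber, standing loose in its nest with 1.5 mm play all round; mouth 132 mm above the bench
- bottle_red: the same bottle; origin at the centre of its underside, z up
- bottle_1: an identical amber open bottle with a white neck ring in another nest of the turntable; origin at the centre of its underside
- bottle_2: an identical amber open bottle with a white neck ring in another nest of the turntable; origin at the centre of its underside
- bottle_3: an identical amber open bottle with a white neck ring in another nest of the turntable; origin at the centre of its underside
- bottle_4: an identical amber open bottle with a white neck ring in another nest of the turntable; origin at the centre of its underside
- bottle_5: an identical amber open bottle with a white neck ring in another nest of the turntable; origin at the centre of its underside
- cap_tray: bystander: white open tray 85 x 150 x 22 mm with screw caps in it, in front of the turntable; origin under its centre
- steel_dish: bystander: small steel cup, 66 mm wide, 30 mm high, in front of the unit; origin under its centre
- oil_bottle: bystander: small amber bottle with white cap, 38 mm wide, 75 mm high, right of the turntable; origin under its centre
- powder_jar: bystander: white jar with red lid, 60 mm wide, 75 mm high, behind the turntable; origin under its centre
- mixing_bowl: bystander: steel bowl, 150 mm wide, 60 mm high, on the right; origin under its centre
- spatula_pot: bystander: steel pot 70 mm wide and 100 mm high with two spatulas standing in it (200 mm in all), on the left, in front of the balance; origin under its centre
- lab_spatula: bystander: steel spatula 185 mm long lying on the bench in front, on the left; origin under its centre

How it is judged:
On the way:
1. the dose dial points at 4 (within a quarter of a division) (value of joint dose_dial between 1.8 and 2.04 rad), for 0.2 s.
At the end, for the whole second after the job is handed in: Dial at 4 within a quarter division (1.80 to 2.04 rad); red-ringed bottle's mouth centre within 6 mm of the nozzle's axis, horizontally; turntable still (under 0.03 rad/s), fingers gripping its centre knob (over 3 N); all six bottles upright (within 0.1 rad) in their nests (all of step 1 and horizontal distance between bottle_red_mouth and nozzle_tip below 0.006 m and velocity of joint turntable between -0.03 and 0.03 rad/s and contact force between the fingers and centre_knob above 3 N and horizontal distance between each of bottle_red, bottle_1, bottle_2, bottle_3, bottle_4, bottle_5 and centre_knob below 0.092 m and angle between each of bottle_red, bottle_1, bottle_2, bottle_3, bottle_4, bottle_5's own z axis and vertical below 0.1 rad and height (world z) of each of bottle_red, bottle_1, bottle_2, bottle_3, bottle_4, bottle_5 below 0.052 m); the arm keeps its last pose, push and grip.
It fails at once if the nozzle arm is knocked (more than 5 N) (contact force between anything else and nozzle_arm above 5 N).
It fails at once if a bottle is tipped (more than 20 degrees) (angle between any of bottle_red, bottle_1, bottle_2, bottle_3, bottle_4, bottle_5's own z axis and vertical above 0.35 rad).
It fails at once if a bystander is moved by more than 20 mm (distance of any of cap_tray, steel_dish, oil_bottle, powder_jar, mixing_bowl, spatula_pot, lab_spatula from where it was at the start of the episode above 0.02 m).
It also fails if it takes over 64 s, if anything falls off the work surface, if the arm or the gripper's body presses on something with over 40 N, if the wrist force passes 120 N, or if a joint passes its speed limit or range.

## Robot

A 6-joint arm with a two-finger parallel gripper is mounted at the origin on the work surface. World frame = base frame: x ahead of the robot, y to its left, z up, the work surface at z = 0. Lengths are in m, angles in rad, forces in N, time in s.
With the tool pointing down it reaches from about 0.225 to 0.875 m from the base axis. Payload 3.4 kg.
Tool frame: the origin (TCP) lies midway between the tips of the shut fingers; the grasp point (between the pads) lies 19 mm behind it; z points along the fingers, y is the line along which they close (so a half turn about z gives the same grasp; the last joint's range is limited). The gripper opens to 85 mm and grips with 20 to 120 N. Pads are 22 mm wide; open, the fingers measure 114 mm over their backs; the gripper's body (76 mm by 85 mm) begins 54 mm behind the grasp point. The pads swing forward as they close: fully open they stand 13 mm farther back than shut.
Start: joints at [1.095, 0.276, 1.505, -0, 1.361, -0.121], TCP at [0.2, 0.539, 0.231] pointing down, gripper open.
Joint ranges: [-2.89, 2.89], [-0.75, 2.08], [0.22, 2.7], [-1.18, 4.32], [0.11, 2.71], [-2.7, 2.7]. Speed limits (rad/s): [2.57, 2.57, 3.14, 3.14, 3.14, 3.14].

## Interface

Orientations are given as a unit quaternion [w, x, y, z].
In Python, from rig import * gives the robot as it stands.
- The arm moves only by the tool apply_moves, never from a script. Its argument "steps" is one flat list of numbers, 4 for each row, row after row: the shift along the world's x, y, z in cm, then the turn about the world's z in degrees. A call has 1 to 8 rows; each row is the pose to reach, as a shift and turn from the pose commanded when the call began; what a row does not reach only later rows make up. A row lasts 1/12 s, in which the tool goes at most 41.7 mm and 7.16 degrees, less where a joint would pass 70% of its speed; a pose out of reach is approached as far as the arm can. A call with a gripper value outside its range is refused whole. "jaw" is the closure in counts, from 0 (fully open) to 255 (shut), set as the call begins (left out, the last holds). The fingers move at their own pace and stop on an object; "newtons" is the grip in N (left out, the last holds). Time passes only in rows, so rows that repeat a pose let the fingers close. It gives the time, the measured TCP pose, the force, the opening and the grip force at its end, in the units of the state.
- get_state(): the state, without advancing time (a new reading comes with each control period).
- get_image(name): name is "side" or "top" or "wrist"; returns the picture (420x560x3 uint8, red, green, blue); there is no depth.
- calibration(name): a dict with "fx", "fy", "cx", "cy" (pixels), "xyz" and "rotation" of the camera in the world. Camera axes: x right, y up, looking along -z (the intrinsics and any distortion apply to the point x, -y, -z); pixel columns grow to the right and rows downward; lengths in m; the calibration is good to about 2 mm. A picture is of the moment at which its call begins: read the wrist's pose just before it. calibration takes no time and is no camera call; for the wrist camera it gives the pose at the moment of the call.
- sign_off(): hands the job in; it is judged then, once.
The state is a dict: "clock": time; "qpos": joint angles; "qd": joint speeds; "effort": joint torques, N m; "position": TCP position; "ee_rot": TCP orientation; "contact_force": force on the tool from outside, world axes, zero at the start; "moment": the same for the moment, N m; "width": finger opening in m; "gripper_force": force on a finger pad.
Only numpy, scipy, OpenCV 4.12 (cv2) and the standard library are available. Lean on these libraries where they do the work, as an engineer would, in place of code of your own. Each camera call takes 0.05 s, during which the arm holds its last target. There are 200 camera calls.

## Working session

There is one attempt and no reset: what is moved stays moved. The work goes in short steps, Python scripts to look and compute and a tool call to move; the robot and the scene stay as the last step left them, time stands still between calls to the robot, and variables do not carry over. Pictures are saved under pics/ and viewed, at most 10 in all, crops included, and the job is handed in when it is done.

Besides the shell and the picture viewer there is one more tool, called after "Emit:" as name(argument=value, ...) on one line, values as JSON. apply_moves: Moves the arm, as the interface text tells. Its arguments: {"type":"object","properties":{"steps":{"type":"array","items":{"type":"number"}},"jaw":{"type":"number"},"newtons":{"type":"number"}},"required":["steps"]}

```bash
ls; mkdir -p pics; python3 - <<'E'
from rig import *
import cv2,numpy as np
for n in ("side","top"):
    im=get_image(n); cv2.imwrite(f"pics/{n}0.png",im[:,:,::-1])
    c=calibration(n); print(n,c)
print(get_state())
E
```

```text
pics
side {'fx': 386.57418811436816, 'fy': 386.57418811436816, 'cx': 279.1361579906434, 'cy': 205.00839061350152, 'xyz': array([ 0.19514814, -0.93284085,  0.79804965]), 'rotation': array([ 0.87578739,  0.44302511, -0.08878648, -0.16982981])}
top {'fx': 398.1945257675178, 'fy': 398.1945257675178, 'cx': 274.018743660904, 'cy': 204.7470590032652, 'xyz': array([ 0.28711671, -0.07409757,  1.60435959]), 'rotation': array([ 0.71237656,  0.05789223, -0.07366616, -0.69551522])}
{'clock': 0.1, 'qpos': array([ 1.09498921e+00,  2.76498544e-01,  1.50601816e+00, -6.72399803e-06,
        1.36073257e+00, -1.20996946e-01]), 'qd': array([-6.66064911e-05, -7.50902956e-04, -2.76349773e-03, -2.31020383e-04,
        2.83638363e-03, -7.40242856e-04]), 'effort': array([ 2.21013390e-03, -4.17700052e+01, -2.46405762e+01, -1.62996639e-04,
        5.80818829e-03,  4.23008589e-05]), 'position': array([0.19954107, 0.5387426 , 0.23054054]), 'ee_rot': array([-2.40375905e-04,  1.76475229e-01,  9.84304733e-01, -7.92673368e-04]), 'contact_force': array([ 1.29630615e+00, -2.52224458e-01,  1.28002096e-03]), 'moment': array([ 0.03856799, -0.00066588, -0.01709661]), 'gripper_force': 0.0, 'width': 0.08556231056183634}
```

View pics/side0.png

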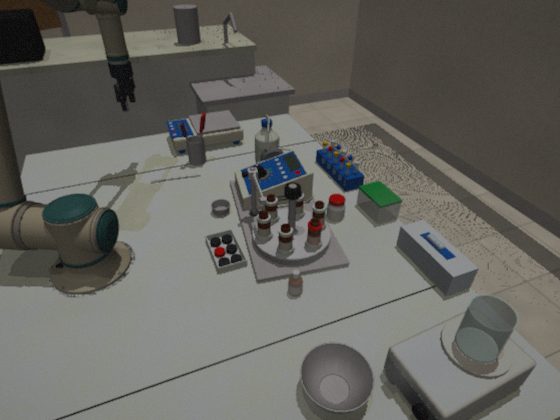

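View pics/top0.png

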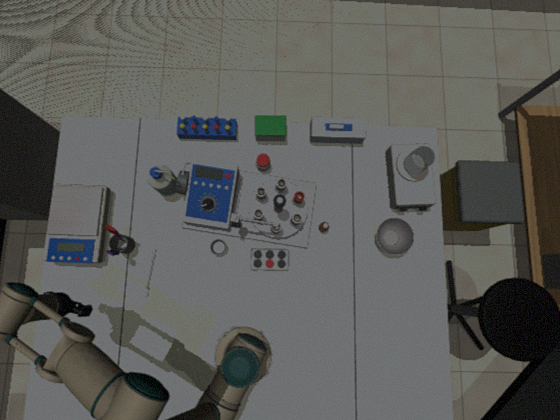

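The top view shows the dial at about (208,204), the turntable hub at about (280,202), the red bottle at about (299,198) and the nozzle boom running from (236,222). I'll enlarge this area next.

```bash
cat > h.py <<'E'
from rig import *
import cv2,numpy as np
from scipy.spatial.transform import Rotation as R
def cam(n):
    c=calibration(n); q=c['rotation']; return c,R.from_quat([q[1],q[2],q[3],q[0]]).as_matrix(),np.array(c['xyz'])
def ray(n,u,v,cc=None):
    c,M,t=cc or cam(n); d=M@np.array([(u-c['cx'])/c['fx'],-(v-c['cy'])/c['fy'],-1]); return t,d
def atz(n,u,v,z,cc=None):
    t,d=ray(n,u,v,cc); return t+d*(z-t[2])/d[2]
def proj(n,p,cc=None):
    c,M,t=cc or cam(n); x=M.T@(np.array(p)-t); return c['cx']+c['fx']*x[0]/-x[2], c['cy']-c['fy']*x[1]/-x[2]
def tri(a,b):
    A=0;B=0
    for t,d in (a,b):
        d=d/np.linalg.norm(d);P=np.eye(3)-np.outer(d,d);A=A+P;B=B+P@t
    return np.linalg.solve(A,B)
E
python3 - <<'E'
from h import *
print(calibration("top").keys())
im=cv2.imread("pics/top0.png")[150:250,180:320]
im=cv2.convertScaleAbs(cv2.resize(im,None,fx=5.6,fy=5.6,interpolation=cv2.INTER_CUBIC),alpha=1.6)
cv2.imwrite("pics/topc.png",im)
im=cv2.imread("pics/side0.png")[145:280,200:360]
im=cv2.convertScaleAbs(cv2.resize(im,None,fx=4.4,fy=4.4,interpolation=cv2.INTER_CUBIC),alpha=1.6)
cv2.imwrite("pics/sidec.png",im)
E
```

```text
dict_keys(['fx', 'fy', 'cx', 'cy', 'xyz', 'rotation'])
```

View pics/topc.png

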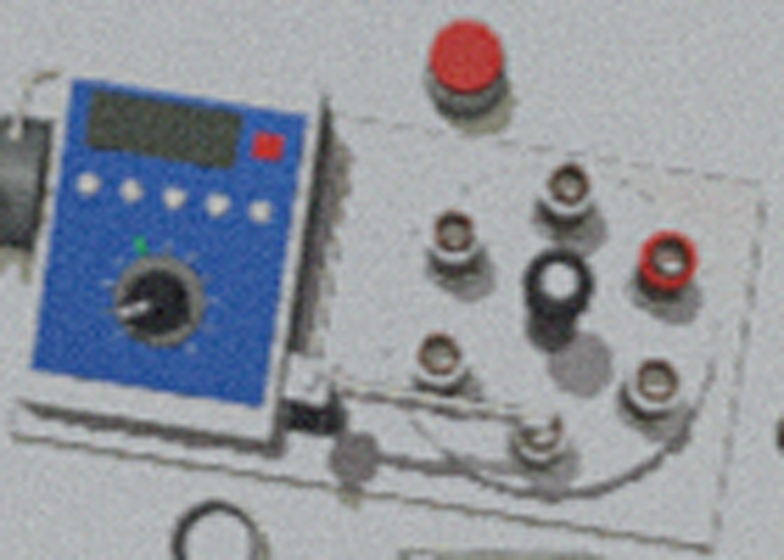

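View pics/sidec.png

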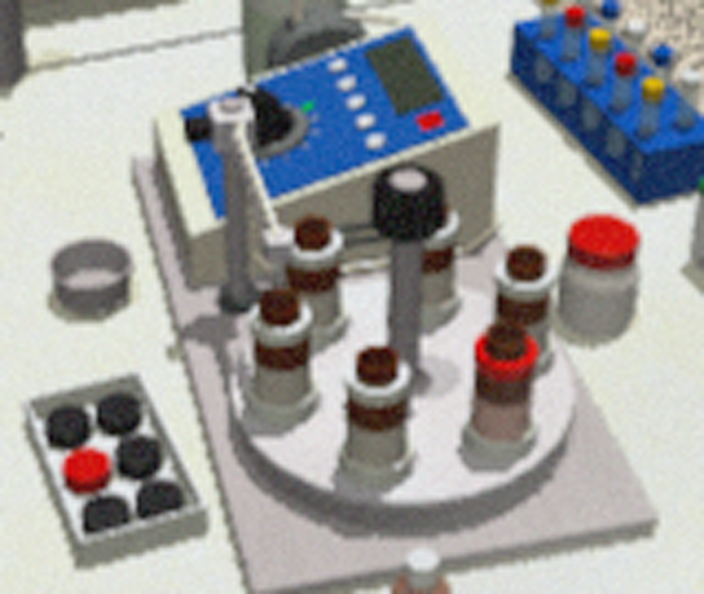

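The top crop shows the dial centre at about (158,302), its pointer towards (120,311) and the green tick at (140,245). The knob top is at (561,283) and the red mouth at (668,260). The side crop shows the green tick at (308,106) and the knob top at (408,180).

```bash
python3 - <<'E'
from h import *
np.set_printoptions(precision=4,suppress=True)
T=cam("top");S=cam("side")
ft=lambda p:(180+(p[0]+.5)/5.6-.5,150+(p[1]+.5)/5.6-.5)
fs=lambda p:(200+(p[0]+.5)/4.4-.5,145+(p[1]+.5)/4.4-.5)
def t2(a,b):
    return tri(ray("top",*ft(a),T),ray("side",*fs(b),S))
C=[]
for n,a,b in [("FL",(75,80),(408,30)),("FR",(310,115),(467,125)),("NR",(268,407),(217,215)),("NL",(32,368),(183,108)),("tick",(140,245),(308,106)),("knobtop",(561,283),(408,180)),("red",(668,260),(508,338)),("nozboomend",(532,413),(277,238)),("coltop",(310,378),(232,108))]:
    p=t2(a,b);print(n,p, np.array(proj("side",p,S))-fs(b));C.append(p)
P=np.array(C[:4]);c=P.mean(0);n=np.linalg.svd(P-c)[2][2];n*=np.sign(n[2]);print("normal",n,np.degrees(np.arccos(n[2])), (P-c)@n)
# mouths
ms=[(668,260),(571,183),(455,230),(440,353),(655,379)]
W=np.array([atz("top",*ft(m),.132,T) for m in ms]);print(W)
from scipy.optimize import least_squares
r=least_squares(lambda x:np.hypot(W[:,0]-x[0],W[:,1]-x[1])-.085,W[:,:2].mean(0));print("axis",r.x,r.fun)
ang=np.degrees(np.arctan2(W[:,1]-r.x[1],W[:,0]-r.x[0]));print(ang)
print("knob from top z.208",atz("top",*ft((561,283)),.208,T),"side",atz("side",*fs((408,180)),.208,S))
for z in (.142,.172,.18): print("noz",z,atz("top",*ft((532,413)),z,T),atz("side",*fs((277,240)),z,S))
E
```

```text
FL [0.7175 0.2116 0.1195] [ 0.4888 -0.111 ]
FR [0.6953 0.0492 0.125 ] [ 0.6771 -0.1552]
NR [0.5013 0.0734 0.076 ] [ 0.2523 -0.0481]
NL [0.5257 0.2378 0.0715] [ 0.0275 -0.005 ]
tick [0.6089 0.1643 0.0962] [ 0.194  -0.0397]
knobtop [ 0.567  -0.1225  0.2112] [ 0.1545 -0.0332]
red [ 0.6029 -0.198   0.1296] [-0.449   0.0948]
nozboomend [ 0.4864 -0.1062  0.1774] [ 0.6451 -0.1292]
coltop [0.5048 0.0365 0.1887] [ 0.2852 -0.0548]
normal [-0.2355  0.063   0.9698] 14.110557190923542 [-0.0001  0.0001 -0.0001  0.0001]
[[ 0.6012 -0.1974  0.132 ]
 [ 0.6529 -0.1308  0.132 ]
 [ 0.618  -0.053   0.132 ]
 [ 0.5335 -0.0453  0.132 ]
 [ 0.5196 -0.1895  0.132 ]]
axis [ 0.5684 -0.1209] [-0.0018  0.     -0.0009 -0.0017 -0.0008]
[ -66.8167   -6.7068   53.8547  114.7833 -125.4424]
knob from top z.208 [ 0.5681 -0.1227  0.208 ] side [ 0.5686 -0.1181  0.208 ]
noz 0.142 [ 0.4932 -0.1075  0.142 ] [ 0.5002 -0.0611  0.142 ]
noz 0.172 [ 0.4889 -0.1068  0.172 ] [ 0.4863 -0.101   0.172 ]
noz 0.18 [ 0.4878 -0.1066  0.18  ] [ 0.4826 -0.1116  0.18  ]
```

```bash
python3 - <<'E'
from h import *
np.set_printoptions(precision=4,suppress=True)
c,M,t=cam("wrist");s=get_state();q=s['ee_rot'];RT=R.from_quat([q[1],q[2],q[3],q[0]]).as_matrix()
print(c,"\ncam in tool",RT.T@(t-s['position']),"\nview dir world",-M[:,2],"up",M[:,1],"\ntool axes\n",RT)
T=cam("top");ft=lambda p:(180+(p[0]+.5)/5.6-.5,150+(p[1]+.5)/5.6-.5)
n=np.array([-.2588*np.cos(np.radians(8)),.2588*np.sin(np.radians(8)),.9659])
tick=np.array([.6089,.1643,.0962])
def pl(p,h):
    o,d=ray("top",*ft(p),T);return o+d*(((tick+h*n-o)@n)/(d@n))
up=np.cross(n,[0,0,1]);u=np.cross(n,np.cross([1,-np.tan(np.radians(8)),0],n));u/=np.linalg.norm(u);l=np.cross(n,u)
ang=lambda v:np.degrees(np.arctan2(v@l,v@u))
for cc in [(161,301),(158,302)]:
    k=pl(cc,0);v=tick-k;print(k,np.linalg.norm(v),ang(v),"grip",k+.031*n)
top=k+.031*n+.007*n; v=pl((120,311),.038)-top;print("ptr",ang(v),np.linalg.norm(v))
E
```

```text
{'fx': 377.3577612917004, 'fy': 377.3577612917004, 'cx': 275.4032419982085, 'cy': 214.01642234830416, 'xyz': array([0.124 , 0.5671, 0.3723]), 'rotation': array([ 0.8105, -0.1319, -0.0907,  0.5634])} 
cam in tool [ 0.0807  0.0002 -0.1418] 
view dir world [ 0.2956 -0.1116 -0.9488] up [-0.8894  0.3303 -0.3159] 
tool axes
 [[-0.9377  0.3474 -0.0008]
 [ 0.3474  0.9377 -0.0015]
 [ 0.0002 -0.0016 -1.    ]]
[0.5724 0.149  0.0871] 0.040571207977482204 29.89454151242986 grip [0.5645 0.1501 0.117 ]
[0.5717 0.1511 0.0868] 0.04054682017394257 26.789256372441304 grip [0.5638 0.1522 0.1168]
ptr 109.78722431524588 0.019028814666738652
```

Emit:
apply_moves(steps=[1,-1,4,0,36,-38.8,5,-58,36,-38.8,5,-58,36,-38.8,5,-58,36,-38.8,5,-58,36,-38.8,5,-58,36,-38.8,5,-58,36,-38.8,5,-58])

```text
clock: 0.77
position: [0.4084, 0.3136, 0.2765]
ee_rot: [-0.0, 0.579, 0.815, -0.0]
contact_force: [-0.4, 0.7, -0.7]
width: 0.0856
gripper_force: 0.0
```

Emit:
apply_moves(steps=[15,-16,-2,-7,15,-16,-2,-7,15,-16,-2,-7,15,-16,-2,-7,15,-16,-2,-7,15,-16,-2,-7,15,-16,-2,-7])

```text
clock: 1.35
position: [0.5596, 0.1526, 0.2551]
ee_rot: [-0.0, 0.627, 0.779, -0.001]
contact_force: [0.1, 1.1, 0.1]
width: 0.085
gripper_force: 0.0
```

```bash
python3 - <<'E'
from h import *
import pickle
s=get_state();cc=cam("wrist");im=get_image("wrist");pickle.dump(cc,open("w1.pkl","wb"))
print(s['position'],s['ee_rot'],s['clock'])
cv2.imwrite("pics/w1.png",cv2.resize(cv2.convertScaleAbs(im[:,:,::-1],alpha=1.4),None,fx=1.4,fy=1.4,interpolation=cv2.INTER_CUBIC))
E
```

```text
[0.55960222 0.15256562 0.25514983] [-1.49644298e-04  6.27428398e-01  7.78673705e-01 -9.18218531e-04] 1.35
```

View pics/w1.png

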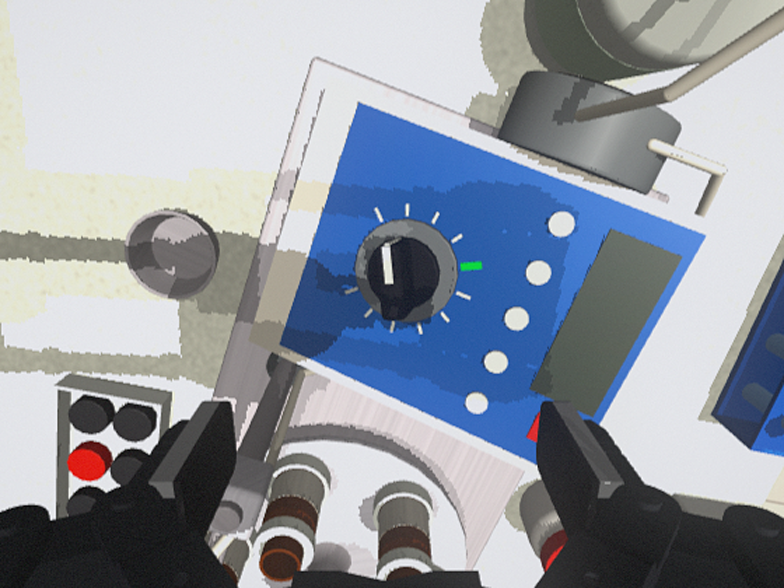

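The wrist view shows the dial clearly. The green tick is at (471,266) and the other ticks are readable. The white pointer line runs from (389,282) to (386,247), so it sits between 0 and 1.

```bash
cat > dial.py <<'E'
from h import *
import pickle
from scipy.optimize import least_squares
np.set_printoptions(precision=4,suppress=True)
cc=pickle.load(open("w1.pkl","rb"))
f=lambda p:((p[0]+.5)/1.4-.5,(p[1]+.5)/1.4-.5)
ticks={0:(378,214),1:(407,210),2:(436,217),3:(457,238),4:(471,266),5:(463,296),6:(447,317),7:(420,329),8:(393,327),10:(350,291)}
a=np.radians(8)
n=np.array([-.2588*np.cos(a),.2588*np.sin(a),.9659]);u=np.array([.9659*np.cos(a),-.9659*np.sin(a),.2588]);l=np.cross(n,u)
def on(p,D):
    o,d=ray("w",*f(p),cc);return o+d*((D-o@n)/(d@n))
D0=np.array([.6089,.1643,.0962])@n
ks=[1,2,3,5,6,7]
def res(x,D):
    P=np.array([on(ticks[k],D) for k in ks]);return np.hypot((P@u)-x[0],(P@l)-x[1])-x[2]
for D in (D0-.005,D0,D0+.005):
    r=least_squares(lambda x:res(x,D),[.5,.15,.038]);c=r.x[0]*u+r.x[1]*l+D*n
    ang={k:np.degrees(np.arctan2((on(t,D)-c)@l,(on(t,D)-c)@u)) for k,t in ticks.items()}
    g=c+.031*n; t1,t2=on((386,247),D+.038),on((389,282),D+.038);v=t1-t2
    print("centre",c,"r",r.x[2],"grip",g,"\nrms",np.std(r.fun),"ang",{k:round(x,1) for k,x in ang.items()},"ptr",np.degrees(np.arctan2(v@l,v@u)),"line lateral offset",np.cross(t1-g,v/np.linalg.norm(v))@n,"world yaw bar",np.degrees(np.arctan2(v[1],v[0])), np.linalg.norm(on(ticks[4],D)-c))
s=get_state();q=s['ee_rot'];print(s['position'],"toolx yaw",np.degrees(2*np.arctan2(q[2],q[1])))
E
python3 dial.py
```

```text
centre [0.5735 0.1499 0.0822] r 0.037495450113632756 grip [0.5655 0.151  0.1121] 
rms 0.00021564700707524584 ang {0: np.float64(138.5), 1: np.float64(111.0), 2: np.float64(83.3), 3: np.float64(56.1), 4: np.float64(28.1), 5: np.float64(-0.3), 6: np.float64(-26.0), 7: np.float64(-55.3), 8: np.float64(-82.4), 10: np.float64(-137.9)} ptr 115.91705985275802 line lateral offset -0.0017836444499465226 world yaw bar 107.14401299344898 0.03953760768874947
centre [0.573  0.1512 0.0872] r 0.036899694254874174 grip [0.5651 0.1523 0.1171] 
rms 0.0002122206206999617 ang {0: np.float64(138.5), 1: np.float64(111.0), 2: np.float64(83.3), 3: np.float64(56.1), 4: np.float64(28.1), 5: np.float64(-0.3), 6: np.float64(-26.0), 7: np.float64(-55.3), 8: np.float64(-82.4), 10: np.float64(-137.9)} ptr 115.91705985275817 line lateral offset -0.0015958351396173523 world yaw bar 107.1440129934491 0.03891017621750382
centre [0.5725 0.1525 0.0922] r 0.036303936313168195 grip [0.5646 0.1536 0.1221] 
rms 0.0002087942343483428 ang {0: np.float64(138.5), 1: np.float64(111.0), 2: np.float64(83.3), 3: np.float64(56.1), 4: np.float64(28.1), 5: np.float64(-0.3), 6: np.float64(-26.0), 7: np.float64(-55.3), 8: np.float64(-82.4), 10: np.float64(-137.9)} ptr 115.91705985275827 line lateral offset -0.001408029631276673 world yaw bar 107.14401299344921 0.038282740954595426
[0.558  0.1544 0.2556] toolx yaw 102.3751031870789
```

Emit:
apply_moves(steps=[0.7,-0.2,-4,4.5,0.7,-0.2,-8,4.5,0.7,-0.2,-10,4.5,0.7,-0.2,-10,4.5,0.7,-0.2,-10,4.5])

```text
clock: 1.82
position: [0.5631, 0.1548, 0.1563]
ee_rot: [-0.001, 0.594, 0.805, -0.001]
contact_force: [0.1, -0.2, -0.3]
width: 0.0856
gripper_force: 0.0
```

Emit:
apply_moves(steps=[0.2,-0.25,-3,0,0.2,-0.25,-5.4,0,0.2,-0.25,-5.4,0,0.2,-0.25,-5.4,0])

```text
clock: 2.15
position: [0.5669, 0.1517, 0.1041]
ee_rot: [0.0, 0.594, 0.804, 0.0]
contact_force: [0.5, -0.1, 0.1]
width: 0.0851
gripper_force: 0.0
```

Emit:
apply_moves(steps=[0,0,0,0,0,0,0,0,0,0,0,0,0,0,0,0,0,0,0,0,0,0,0,0,0,0,0,0,0,0,0,0], jaw=255, newtons=20)

```text
clock: 2.82
position: [0.5651, 0.1504, 0.1034]
ee_rot: [-0.001, 0.594, 0.804, -0.001]
contact_force: [-4.1, -1.3, 7.2]
width: 0.0186
gripper_force: 18.8
```

Emit:
apply_moves(steps=[0,0,0,-6,0,0,0,-12,0,0,0,-18,0,0,0,-24,0,0,0,-30,0,0,0,-36,0,0,0,-42,0,0,0,-42])

```text
clock: 3.48
position: [0.5641, 0.1505, 0.1032]
ee_rot: [-0.001, 0.844, 0.536, -0.002]
contact_force: [-6.7, -0.6, 6.0]
width: 0.0181
gripper_force: 22.9
```

Emit:
apply_moves(steps=[0,0,0,-6,0,0,0,-12,0,0,0,-18,0,0,0,-24,0,0,0,-30,0,0,0,-36,0,0,0,-44.5,0,0,0,-44.5])

```text
clock: 4.15
position: [0.5636, 0.1515, 0.103]
ee_rot: [-0.001, 0.984, 0.176, -0.003]
contact_force: [-6.4, 0.9, 5.4]
width: 0.0158
gripper_force: 19.3
```

Emit:
apply_moves(steps=[0,0,0,0,0,0,0,0])

```text
clock: 4.32
position: [0.5636, 0.1515, 0.1029]
ee_rot: [-0.001, 0.984, 0.178, -0.003]
contact_force: [-7.5, 2.2, 5.1]
width: 0.0153
gripper_force: 19.5
```

Emit:
apply_moves(steps=[0,0,0,0,0,0,0,0,0,0,0,0,0,0,0,0,0,0,0,0], jaw=0)

```text
clock: 4.73
position: [0.5671, 0.1508, 0.1026]
ee_rot: [0.0, 0.984, 0.178, 0.0]
contact_force: [0.6, -0.3, -0.4]
width: 0.0747
gripper_force: 0.0
```

Emit:
apply_moves(steps=[0,0,4,0,0,0,8,0,0,0,12,0,0,0,15,0,0,0,15,0,0,0,15,0])

```text
clock: 5.23
position: [0.568, 0.151, 0.255]
ee_rot: [0.0, 0.984, 0.178, 0.003]
contact_force: [0.1, 0.2, -0.3]
width: 0.0852
gripper_force: 0.0
```

```bash
python3 - <<'E'
from h import *
import pickle
s=get_state();cc=cam("wrist");im=get_image("wrist");pickle.dump(cc,open("w2.pkl","wb"))
print(s['position'],s['ee_rot'],s['clock'])
cv2.imwrite("pics/w2.png",cv2.resize(cv2.convertScaleAbs(im[:,:,::-1],alpha=1.4),None,fx=1.4,fy=1.4,interpolation=cv2.INTER_CUBIC))
E
```

```text
[0.56800187 0.1510365  0.25499518] [1.69801578e-04 9.83989304e-01 1.78208081e-01 2.62682686e-03] 5.2333
```

View pics/w2.png

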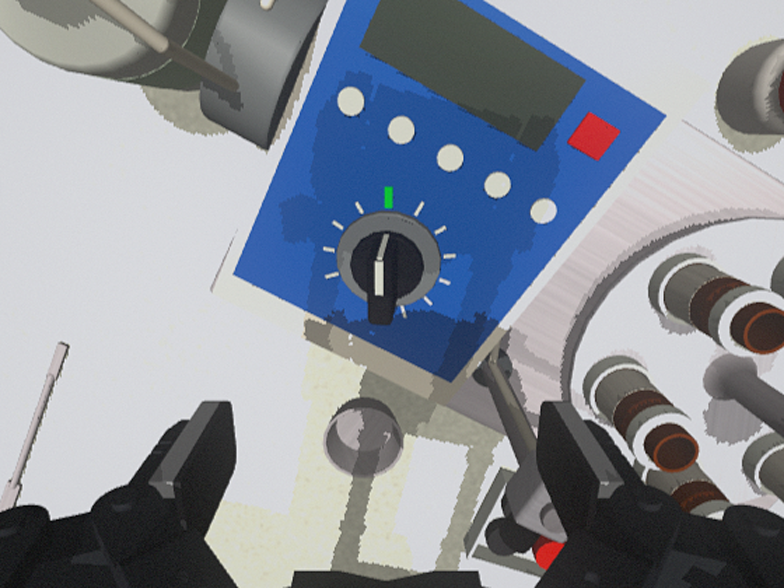

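The pointer now points at the green tick. The top-face line runs from (379,295) to (379,262), and the green tick is at (388,198). I'll quantify the reading.

```bash
sed -e 's/w1.pkl/w2.pkl/' -e 's/^ticks=.*/ticks={1:(327,249),2:(338,224),3:(360,208),4:(388,198),5:(420,208),6:(441,230),7:(449,256),8:(446,282),0:(332,275),9:(428,301),10:(404,312)}/' -e 's/ks=.*/ks=[1,2,3,5,6,7,8]/' -e 's/(386,247)/(379.5,262)/' -e 's/(389,282)/(379,295)/' dial.py > dial2.py; python3 dial2.py | sed -n 3,4p
```

```text
Traceback (most recent call last):
  File "dial2.py", line 17, in <module>
    r=least_squares(lambda x:res(x,D),[.5,.15,.038]);c=r.x[0]*u+r.x[1]*l+D*n
  File "dial2.py", line 17, in <lambda>
    r=least_squares(lambda x:res(x,D),[.5,.15,.038]);c=r.x[0]*u+r.x[1]*l+D*n
                             ~~~^^^^^
  File "dial2.py", line 15, in res
    P=np.array([on(ticks[k],D) for k in ks]);return np.hypot((P@u)-x[0],(P@l)-x[1])-x[2]
                ~~^^^^^^^^^^^^
  File "dial2.py", line 11, in on
    o,d=ray("w",*f(p),cc);return o+d*((D-o@n)/(d@n))
                 ~^^^
  File "dial2.py", line 6, in <lambda>
    f=lambda p:((p[0]+.5)/1.4-.5,(p[1]+.5)/1.4-.5)
                 ~^^^
TypeError: 'int' object is not subscriptable
```

The sed pattern also matched `ticks=`, so I'll anchor it.

```bash
sed -e 's/w1.pkl/w2.pkl/' -e 's/^ticks=.*/ticks={1:(327,249),2:(338,224),3:(360,208),4:(388,198),5:(420,208),6:(441,230),7:(449,256),8:(446,282),0:(332,275),9:(428,301),10:(404,312)}/' -e 's/^ks=.*/ks=[1,2,3,5,6,7,8]/' -e 's/(386,247)/(379.5,262)/' -e 's/(389,282)/(379,295)/' dial.py > dial2.py; python3 dial2.py | sed -n 3,4p
```

```text
centre [0.5731 0.1508 0.0872] r 0.03724320375347202 grip [0.5651 0.1519 0.1171] 
rms 0.000712086905011317 ang {1: np.float64(109.7), 2: np.float64(81.4), 3: np.float64(54.6), 4: np.float64(28.1), 5: np.float64(-0.0), 6: np.float64(-27.3), 7: np.float64(-54.5), 8: np.float64(-82.1), 0: np.float64(137.3), 9: np.float64(-109.6), 10: np.float64(-136.9)} ptr 26.507303063098785 line lateral offset -0.0005927930996257766 world yaw bar 19.309489068124577 0.03923493517337828
```

The dial reads about 4 (26.5–27° against a target of 27.5°). Next I'll go over the centre knob, turning to yaw −65° so that a 237° counter-clockwise sweep fits the wrist range and ends with the camera on the nozzle side.

Emit:
apply_moves(steps=[0,-27.2,0,-85,0,-27.2,0,-85,0,-27.2,0,-85,0,-27.2,0,-85,0,-27.2,0,-85,0,-27.2,0,-85,0,-27.2,0,-85,0,-27.2,0,-85])

```text
clock: 5.95
position: [0.5656, -0.1262, 0.2498]
ee_rot: [0.002, 0.947, -0.321, -0.002]
contact_force: [0.2, 0.9, -0.3]
width: 0.0856
gripper_force: 0.0
```

Emit:
apply_moves(steps=[0,0,0,-7,0,0,0,-14,0,0,0,-21,0,0,0,-28,0,0,0,-28,0,0,0,-28])

```text
clock: 6.45
position: [0.5659, -0.1209, 0.2507]
ee_rot: [0.0, 0.845, -0.534, -0.002]
contact_force: [0.2, -0.4, -0.1]
width: 0.0853
gripper_force: 0.0
```

```bash
python3 - <<'E'
from h import *
import pickle
s=get_state();cc=cam("wrist");im=get_image("wrist");pickle.dump(cc,open("w3.pkl","wb"))
q=s['ee_rot'];print(s['position'],np.degrees(2*np.arctan2(q[2],q[1])),s['clock'],s['qpos'])
cv2.imwrite("pics/w3.png",cv2.resize(cv2.convertScaleAbs(im[:,:,::-1],alpha=1.4),None,fx=1.4,fy=1.4,interpolation=cv2.INTER_CUBIC))
E
```

```text
[ 0.56588771 -0.12085641  0.25072478] -64.58816752360853 6.45 [-3.30600820e-01  2.73548485e-01  1.46007378e+00 -5.04285086e-05
  1.41174899e+00  2.36747977e+00]
```

View pics/w3.png

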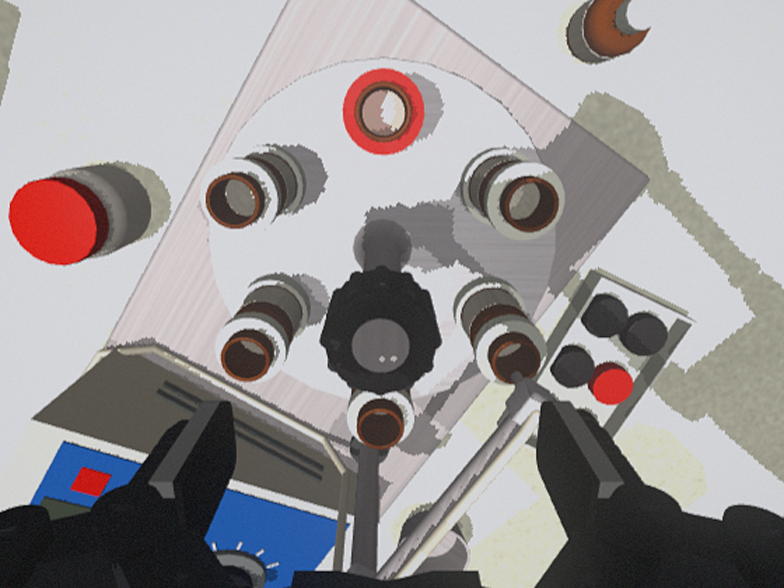

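All mouths are visible: red (384,111), others (235,200), (530,204), (246,355), (514,356) and (381,423). The knob cap is at (381,345), and the nozzle tip is near (515,377), just beside the bottle at (514,356).

```bash
python3 - <<'E'
from h import *
import pickle
from scipy.optimize import least_squares
np.set_printoptions(precision=4,suppress=True)
cc=pickle.load(open("w3.pkl","rb"));f=lambda p:((p[0]+.5)/1.4-.5,(p[1]+.5)/1.4-.5)
W=np.array([atz("w",*f(p),.132,cc) for p in [(384,111),(235,200),(246,355),(381,423),(514,356),(530,204)]])
r=least_squares(lambda x:np.hypot(W[:,0]-x[0],W[:,1]-x[1])-x[2],[.568,-.12,.085]);print(r.x,r.fun)
a=np.degrees(np.arctan2(W[:,1]-r.x[1],W[:,0]-r.x[0]));print(a)
print("fit red",np.mean((a-a[0]-np.arange(6)*60+180)%360-180)+a[0])
print("knob",atz("w",*f((381,345)),.208,cc))
for p in [(515,377),(513,374),(516,380)]:
    N=atz("w",*f(p),.142,cc);print(N,np.degrees(np.arctan2(N[1]-r.x[1],N[0]-r.x[0])),np.hypot(*(N[:2]-r.x[:2])))
E
```

```text
[ 0.57   -0.1233  0.083 ] [-0.0001 -0.0003  0.0005 -0.0002 -0.0002  0.0003]
[ -65.7655   -5.193    54.5819  115.1435  175.1999 -125.9945]
fit red -65.33794193377551
knob [ 0.5688 -0.1217  0.208 ]
[ 0.4854 -0.1091  0.142 ] 170.45469371716445 0.08579840385645315
[ 0.4872 -0.1101  0.142 ] 170.97172856244 0.08382678640503943
[ 0.4841 -0.1078  0.142 ] 169.75901952390504 0.08735454602343784
```

Emit:
apply_moves(steps=[0.3,-0.1,-3,0,0.3,-0.1,-6,0,0.3,-0.1,-7.9,0,0.3,-0.1,-7.9,0,0.3,-0.1,-7.9,0])

```text
clock: 6.92
position: [0.569, -0.1218, 0.1726]
ee_rot: [0.0, 0.845, -0.535, -0.002]
contact_force: [0.3, 0.4, -0.3]
width: 0.0857
gripper_force: 0.0
```

Emit:
apply_moves(steps=[0,0,0,0,0,0,0,0,0,0,0,0,0,0,0,0,0,0,0,0,0,0,0,0,0,0,0,0], jaw=255, newtons=30)

```text
clock: 7.5
position: [0.5691, -0.123, 0.1754]
ee_rot: [0.001, 0.845, -0.535, 0.001]
contact_force: [-2.6, -1.1, 5.1]
width: 0.0435
gripper_force: 31.7
```

Emit:
apply_moves(steps=[0,0,0,2,0,0,0,5,0,0,0,9,0,0,0,14,0,0,0,19,0,0,0,24,0,0,0,28,0,0,0,30])

```text
clock: 8.17
position: [0.5699, -0.1223, 0.1754]
ee_rot: [0.0, 0.955, -0.297, 0.001]
contact_force: [-1.9, 1.1, 4.3]
width: 0.0431
gripper_force: 31.7
```

Emit:
apply_moves(steps=[0,0,0,3,0,0,0,8,0,0,0,14,0,0,0,20,0,0,0,26,0,0,0,32,0,0,0,37,0,0,0,40])

```text
clock: 8.83
position: [0.5703, -0.121, 0.1754]
ee_rot: [-0.001, 0.999, 0.048, 0.001]
contact_force: [-0.5, 3.4, 4.8]
width: 0.0434
gripper_force: 31.7
```

Emit:
apply_moves(steps=[0,0,0,3,0,0,0,8,0,0,0,14,0,0,0,20,0,0,0,26,0,0,0,32,0,0,0,37,0,0,0,40])

```text
clock: 9.5
position: [0.5697, -0.1197, 0.1754]
ee_rot: [-0.001, 0.922, 0.386, 0.001]
contact_force: [-3.6, 6.5, 5.8]
width: 0.0434
gripper_force: 31.8
```

Emit:
apply_moves(steps=[0,0,0,3,0,0,0,8,0,0,0,14,0,0,0,20,0,0,0,26,0,0,0,32,0,0,0,37,0,0,0,40])

```text
clock: 10.17
position: [0.5684, -0.1191, 0.1754]
ee_rot: [-0.002, 0.735, 0.678, 0.001]
contact_force: [-6.6, 7.5, 7.9]
width: 0.043
gripper_force: 32.0
```

Emit:
apply_moves(steps=[0,0,0,3,0,0,0,8,0,0,0,14,0,0,0,20,0,0,0,26,0,0,0,32,0,0,0,37,0,0,0,40])

```text
clock: 10.83
position: [0.5671, -0.1194, 0.1754]
ee_rot: [-0.003, 0.458, 0.889, 0.001]
contact_force: [-7.8, 5.3, 9.2]
width: 0.0434
gripper_force: 32.1
```

Emit:
apply_moves(steps=[0,0,0,3,0,0,0,8,0,0,0,14,0,0,0,20,0,0,0,26,0,0,0,32,0,0,0,37,0,0,0,40])

```text
clock: 11.5
position: [0.5662, -0.1206, 0.1754]
ee_rot: [-0.003, 0.126, 0.992, 0.001]
contact_force: [-9.4, 2.3, 9.9]
width: 0.0434
gripper_force: 32.2
```

```bash
python3 - <<'E'
from h import *
import pickle
s=get_state();cc=cam("wrist");im=get_image("wrist");pickle.dump(cc,open("w4.pkl","wb"))
q=s['ee_rot'];print(s['position'],np.degrees(2*np.arctan2(q[2],q[1])),s['clock'],s['qpos'])
cv2.imwrite("pics/w4.png",cv2.resize(cv2.convertScaleAbs(im[:,:,::-1],alpha=1.4),None,fx=1.4,fy=1.4,interpolation=cv2.INTER_CUBIC))
E
```

```text
[ 0.5662328  -0.12059237  0.17541092] 165.47547225198372 11.5 [-3.30239448e-01  3.20896136e-01  1.58216212e+00  3.93662384e-04
  1.24469306e+00 -1.64766220e+00]
```

View pics/w4.png

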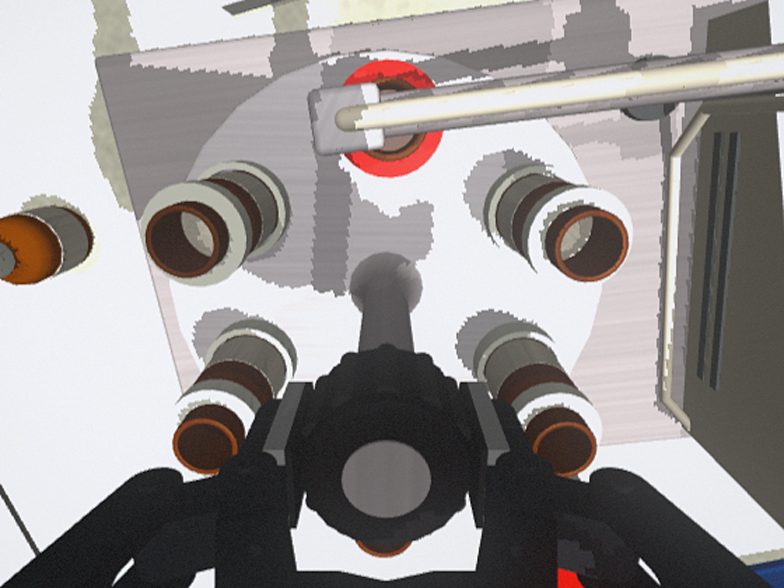

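The grip holds, all bottles are upright and the red bottle is nearly under the nozzle. The ring centre is at about (392,118) and the boom end block at about (346,119). I'll compute the remainder.

```bash
python3 - <<'E'
from h import *
import pickle
from scipy.optimize import least_squares
np.set_printoptions(precision=4,suppress=True)
cc=pickle.load(open("w4.pkl","rb"));f=lambda p:((p[0]+.5)/1.4-.5,(p[1]+.5)/1.4-.5)
W=np.array([atz("w",*f(p),.132,cc) for p in [(392,116),(187,241),(205,446),(564,447),(591,243)]])
r=least_squares(lambda x:np.hypot(W[:,0]-x[0],W[:,1]-x[1])-x[2],[.568,-.12,.085]);print(r.x,r.fun)
A=lambda N:np.degrees(np.arctan2(N[1]-r.x[1],N[0]-r.x[0]))%360
a=np.array([A(w) for w in W]);print(a,"cam",cc[2])
for p in [(346,119)]:
  for z in (.172,.179,.186):
    N=atz("w",*f(p),z,cc);print(z,N,A(N),np.hypot(*(N[:2]-r.x[:2])))
print("old nozzle",A([.4865,-.1092]))
print(proj("w",[.4865,-.1092,.142],cc))
E
```

```text
[ 0.5677 -0.1206  0.0841] [ 0.0007 -0.0011  0.0007 -0.0004  0.0001]
[164.2328 224.4741 284.9673  44.942  105.2662] cam [ 0.489  -0.1006  0.3177]
0.172 [ 0.4844 -0.11    0.172 ] 172.75834269669608 0.08396387825556555
0.179 [ 0.4846 -0.1096  0.179 ] 172.43328921947403 0.08380338896313735
0.186 [ 0.4848 -0.1091  0.186 ] 172.10699890248497 0.08364560724988518
old nozzle 172.00264810405926
(np.float64(254.89205980770447), np.float64(90.27970986893396))
```

Emit:
apply_moves(steps=[0,0,0,2,0,0,0,4,0,0,0,6,0,0,0,7,0,0,0,7,0,0,0,7,0,0,0,7])

```text
clock: 12.13
position: [0.5662, -0.1208, 0.1754]
ee_rot: [-0.003, 0.067, 0.998, 0.001]
contact_force: [-9.2, 2.5, 10.5]
width: 0.0434
gripper_force: 32.2
```

```bash
python3 - <<'E'
from h import *
import pickle
s=get_state();cc=cam("wrist");im=get_image("wrist")[20:180,120:460];pickle.dump(cc,open("w5.pkl","wb"))
sd=get_image("side")[145:280,200:360]
a=cv2.resize(im,(640,301),interpolation=cv2.INTER_CUBIC);b=cv2.resize(sd[20:90,20:130],(440,280),interpolation=cv2.INTER_CUBIC)
o=np.zeros((590,640,3),np.uint8);o[:301]=a;o[305:585,:440]=b
q=s['ee_rot'];print(s['position'],np.degrees(2*np.arctan2(q[2],q[1])),s['clock'],s['contact_force'],s['gripper_force'])
cv2.imwrite("pics/w5.png",cv2.convertScaleAbs(o[:,:,::-1],alpha=1.4))
E
```

```text
[ 0.56618345 -0.12083119  0.1754328 ] 172.27462117165777 12.1333 [-9.24551212  2.49547329 10.46607888] 32.170624136924744
```

View pics/w5.png

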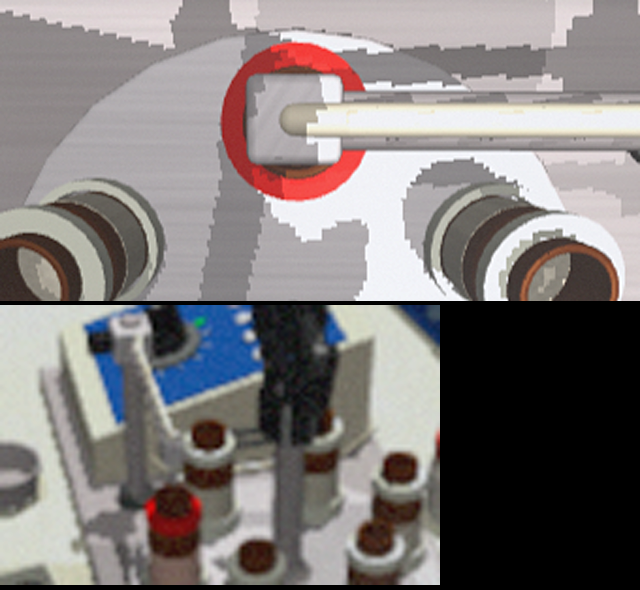

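The ring centre (295,121) and the nozzle block centre (294,119) nearly coincide. I'll check this in world coordinates, since the view is oblique.

```bash
python3 - <<'E'
from h import *
import pickle
np.set_printoptions(precision=4,suppress=True)
cc=pickle.load(open("w5.pkl","rb"));f=lambda p:(120+(p[0]+.5)/1.882-.5,20+(p[1]+.5)/1.882-.5)
for z in (.125,.132):print("ring",atz("w",*f((295,121)),z,cc))
print("block",[atz("w",*f((294,119)),z,cc) for z in (.172,.179,.186)],cc[2])
E
```

```text
ring [ 0.4841 -0.1091  0.125 ]
ring [ 0.4842 -0.1091  0.132 ]
block [array([ 0.4845, -0.1095,  0.172 ]), array([ 0.4846, -0.1096,  0.179 ]), array([ 0.4847, -0.1096,  0.186 ])] [ 0.4871 -0.1103  0.3177]
```

```bash
python3 -c "
from rig import *
print(get_state()['qd']); print(sign_off())"
```

```text
[2.90830938e-04 6.30087205e-04 4.38027367e-04 1.83753427e-03
 9.98208217e-05 1.02576033e-03]
the job is handed in; nothing more can be done
None
```

I set the dose dial to 4 and handed the job in with the red-ringed bottle about 1 mm from the nozzle's axis by my wrist-camera measurement, the gripper still holding the centre knob at about 32 N; no verdict came back.

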